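Seal the heated pressure vessel, start its heater and clear the bench

ROBOT

A 6-joint arm with a two-finger parallel gripper is mounted at the origin on the work surface. World frame = base frame: x ahead of the robot, y to its left, z up, the work surface at z = 0. Lengths are in m, angles in rad, forces in N, time in s.
With the tool pointing down it reaches from about 0.275 to 0.825 m from the base axis. Payload 4.9 kg.
Tool frame: the origin (TCP) lies midway between the tips of the shut fingers; the grasp point (between the pads) lies 19 mm behind it (bot.grip_depth is the distance from the TCP to the grasp point, in m); z points along the fingers, y is the line along which they close (so a half turn about z gives the same grasp; the last joint's range is limited). The gripper opens to 85 mm and grips with 20 to 120 N. Pads are 22 mm wide; open, the fingers measure 114 mm over their backs; the gripper's body (76 mm by 85 mm) begins 54 mm behind the grasp point. The pads swing forward as they close: fully open they stand 13 mm farther back than shut.
Start: joints at [-1.287, 0.326, -0.193, 1.052, 0, 1.437], TCP at [0.223, -0.503, 0.231] pointing down, gripper open.
Joint ranges: [-2.65, 2.65], [-0.97, 1.79], [-1.3, 1.35], [-1.93, 2.1], [-1.47, 1.37], [-3.14, 3.14]. Speed limits (rad/s): [2.57, 2.57, 3.14, 3.14, 3.14, 3.14].

INTERFACE

Orientations are given as a unit quaternion [w, x, y, z].
In Python, from cell import bot gives the robot as it stands. Calls block until the motion is done:
- bot.move_pose(position, orientation): joint-space move of the TCP to a pose.
- bot.move_linear(position, speed=0.15, rotation=None, until_force=None): straight line of the TCP; rotation=None keeps the orientation; speed is the mean speed in m/s. With until_force (N) it stops when the force on the tool has changed by that much, and returns True; else False.
- bot.goto_joints(angles): joint-space move.
- bot.set_gripper(opening, grasp_force=None): opening from 0.0 (shut) to 1.0 (fully open); grasp_force is the grip in N (None keeps the last); returns when the fingers have stopped.
- bot.wait(seconds).
- bot.solve_ik(position, orientation): joint angles nearest the present ones, or None.
- bot.camera(name): name is "side" or "top" or "wrist"; returns the picture (480x640x3 uint8, red, green, blue); there is no depth.
- bot.calibration(name): a dict with "mtx" (3x3 intrinsics, pixels), "k1" (the pictures are not rectified: a ray, as slopes to the right and down, at radius r is drawn at 1 + k1 r^2 times it, then the intrinsics apply), "extrinsics" (4x4, takes a point from world to camera coordinates); the wrist camera has in their place "hand_eye" (4x4, takes a point from camera to tool coordinates, whose origin is the TCP and whose axes are the flange's). Camera axes: x right, y down, z forward; pixel columns grow to the right and rows downward; lengths in m; the calibration is good to about 2 mm. A picture is of the moment at which its call begins: read the wrist's pose just before it. calibration takes no time and is no camera call.
A pose or a line that the arm cannot do raises bot.PlanningError and nothing moves.
- bot.close_job(): hands the job in; it is judged then, once.
Trained networks look in the newest picture that a camera, given by its name, has taken for a name from the list of things; names that differ only in an ending like _2 or _b are one class to them, and where a whole thing is asked for, a point or a joint stands for the part that bears it (a point fixed in the world has none). Each returns a list of dicts, best first, with "confidence" (0 to 1); they miss things now and then, are a little off and sometimes report something else, mostly with a low value. They report only what shows in the picture. A call takes as long as a camera call.
- bot.search_frame(camera, thing): "bbox" ([left, top, width, height] in pixels, round what is visible of it).
Readings, each from a call of its own:
- bot.read_clock(): time.
- bot.read_joint_positions(): joint angles.
- bot.read_joint_vel(): joint speeds.
- bot.read_joint_efforts(): joint torques, N m.
- bot.read_position(): TCP position.
- bot.read_tool_rot(): TCP orientation.
- bot.read_ft_force(): force on the tool from outside, world axes, zero at the start.
- bot.read_moment(): the same for the moment, N m.
- bot.read_gripper_width(): opening from 0.0 (shut) to 1.0 (fully open).
- bot.read_finger_force(): force on a finger pad.
Only numpy, scipy, OpenCV 4.12 (cv2) and the standard library are available. Lean on these libraries where they do the work, as an engineer would, in place of code of your own. Each camera call takes 0.05 s, during which the arm holds its last target. There are 200 camera calls.

TASK

First tighten the cap screw of the pressure vessel: swing the torque wrench that sits on it clockwise (seen from above) until its handle breaks over at the hinge, stop there without driving the hinge on to its end stop, and let the handle spring back straight with the cap left tight; only then switch the heater on with the toggle on its control box, leaving it on. Clear the bench as well: put every rinsed square bottle upside down over a peg of the drying rack, all the way down, one to a peg, and slide both scrapers blade-down and fully home into the slots of the wooden block, one to a slot. Leave the other things on the bench where they are.

Things in the scene. Friction and masses are not known exactly. Their poses are not given: they have to be found in the camera images.
- cap_axis (a point): centre of the torque wrench's head on top of the pressure vessel (upright steel and black cylinder, 104 mm across, fixed to the bench on a 140 x 130 mm plate, top 122 mm high), on the upright turning axis of the cap screw, 145 mm above the bench
- cap (a joint): turn of the cap screw with the wrench head on it, rad, growing as it is tightened (clockwise from above). It turns against a light friction of 0.6 N m, stays where it is left (turning the wrench back loosens it), and stops dead at 0.8 when the screw is home; it starts between 0 and 0.3
- breakover (a joint): bend of the wrench's break-over hinge, rad: 0 = handle straight. A preset spring holds it straight; with the screw home, 2.4 N m at the hinge (14 N sideways at mid grip) starts to bend it, 3.3 N m at 0.3, plus damping 2.5 N m s/rad: push slowly, under 0.2 rad/s. Clearly broken over at 0.12; end stop at 0.5 (never pass 0.4). Let go, it springs back straight in about a second
- wrench_pivot (a point): upright axis of the break-over hinge, 55 mm from cap_axis along the wrench, 145 mm above the bench
- wrench_grip (a point): middle of the red wrench grip (a level bar 27 mm thick and 100 mm long, 145 mm above the bench, free above, below and on both sides), 175 mm from the hinge axis and 230 mm from cap_axis when straight; its x axis points along the handle to the hinge; tightening pushes it along its own +y axis (clockwise from above)
- heater_switch (a joint): heater toggle, rad: 0 = off, leaning towards the robot side of its box (the box's -x side); 0.9 = on, leaning the other way; stays where it is left; light (about 1.5 N at the tip)
- switch_tip (a point): rounded red end of the toggle, 15 mm thick, 42 mm from its pivot. Its x-z plane is the swing plane: to switch on, push it level towards the box's +x (away from the robot), the tip moves about 37 mm, and its centre is 96 mm above the bench at both ends and 100 mm half-way. The silver box beneath is 130 x 120 mm and 56 mm high
- peg0 (a point): foot of a peg of the drying rack, on the top face of the rack's base, 10 mm above the bench; z up. The peg is upright, 20 mm thick, 88 mm tall above this point, with a round end. The base is fixed, 75 x 300 mm; the pegs stand in a row 100 mm apart along its y axis
- peg1 (a point): foot of the middle peg, as peg0
- peg2 (a point): foot of the third peg, as peg0
- slot0 (a point): centre of the mouth of a slot in the wooden block, on its top face, 60 mm above the bench; z up, x across the slot (10 mm wide), y along it (37 mm long), mouth flared by 3 mm each side, 50 mm deep. The block is fixed, 50 x 140 mm, the slots 80 mm apart along y
- slot1 (a point): centre of the mouth of the other slot, as slot0
- bottle0_mid (a point): middle of a white square bottle (blue band near its base), open mouth: 50 x 50 mm, 108 mm tall with its round neck (38 mm outside, 32 mm bore, last 19 mm), walls 3 mm, 80 g. z axis runs from base to mouth, 54 mm either way from this point. It lies on its side on the bench at first (point 25 mm up), any side up. Seated on a peg its rim is on the rack's base. None from the start if absent
- bottle1_mid (a point): middle of a white square bottle (blue band near its base), open mouth: 50 x 50 mm, 108 mm tall with its round neck (38 mm outside, 32 mm bore, last 19 mm), walls 3 mm, 80 g. z axis runs from base to mouth, 54 mm either way from this point. It lies on its side on the bench at first (point 25 mm up), any side up. Seated on a peg its rim is on the rack's base. None from the start if absent
- bottle2_mid (a point): middle of a white square bottle (blue band near its base), open mouth: 50 x 50 mm, 108 mm tall with its round neck (38 mm outside, 32 mm bore, last 19 mm), walls 3 mm, 80 g. z axis runs from base to mouth, 54 mm either way from this point. It lies on its side on the bench at first (point 25 mm up), any side up. Seated on a peg its rim is on the rack's base. None from the start if absent
- scraper0_mid (a point): centre of the orange handle (90 x 22 mm, 18 mm thick) of a scraper lying flat on the bench, point 9 mm up; x axis points along the tool to the blade tip, z is the flat side's normal. The steel blade begins 45 mm ahead of the point and ends 95 mm ahead, 28 mm wide and 3 mm thick, in the handle's mid plane; 70 g. Fully home in a slot the handle's end rests on the block's top
- scraper1_mid (a point): centre of the orange handle (90 x 22 mm, 18 mm thick) of a scraper lying flat on the bench, point 9 mm up; x axis points along the tool to the blade tip, z is the flat side's normal. The steel blade begins 45 mm ahead of the point and ends 95 mm ahead, 28 mm wide and 3 mm thick, in the handle's mid plane; 70 g. Fully home in a slot the handle's end rests on the block's top
- dish: closed petri dish, glass, 60 mm across and 14 mm high; origin under its centre; a bystander, leave it alone
- beaker: glass beaker, 68 mm across, 85 mm tall, origin under its centre; bystander
- wash_bottle: white wash bottle, 64 mm across, 155 mm tall, origin under its centre; bystander
- slide_box: blue slide box, 100 x 170 x 32 mm, origin under its centre; bystander
- forceps: steel forceps lying flat, 110 mm long, 5 mm high, along its x axis, origin near its middle; bystander
- flask: conical flask, 72 mm across, 125 mm tall, origin under its centre; bystander
- slide_tray: cardboard tray of slides, 90 x 160 x 10 mm, origin under its centre; bystander

How it is judged:
By the outcome, as a careful person would: the job done as asked, in the order asked, and still so for the second after the job is handed in, with the robot touching nothing.
Of bottle0, bottle1, bottle2 only 2 to 3 are there at a start; the rules pass over those that are not, and their reading is None.
At some moment in a run one of bottle0, bottle1, bottle2, scraper0, scraper1 may be knocked a few centimetres aside while the robot is not near it.
It also fails if it takes over 210 s, if anything falls off the work surface, if the arm or the gripper's body presses on something with over 40 N, if the wrist force passes 120 N, or if a joint passes its speed limit or range.

## Working session

There is one attempt and no reset: what is moved stays moved. The work goes in short steps, each a Python script; the robot and the scene stay as the last script left them, time stands still between calls to the robot, and variables do not carry over. Pictures are saved under pics/ and viewed, at most 18 in all, crops included, and the job is handed in when it is done.

```bash
ls; mkdir -p pics; python3 - <<'E'
from cell import bot
import cv2
for c in ("top","side"):
    im=bot.camera(c); cv2.imwrite(f"pics/{c}0.png",im[:,:,::-1])
    k=bot.calibration(c); print(c,k)
    for t in ["cap_axis","wrench_grip","switch_tip","peg0","slot0","bottle0_mid","scraper0_mid","dish","beaker","wash_bottle","slide_box","forceps","flask","slide_tray"]:
        try: print(t,[(d["bbox"],round(d["confidence"],2)) for d in bot.search_frame(c,t)])
        except Exception as e: print(t,repr(e)[:100])
print(bot.calibration("wrist"),bot.read_clock(),bot.read_tool_rot())
E
```

```text
pics
top {'mtx': array([[534.55726958,   0.        , 320.20158025],
       [  0.        , 534.55726958, 247.51297468],
       [  0.        ,   0.        ,   1.        ]]), 'k1': 0.055119667887667825, 'extrinsics': array([[-0.02819636, -0.99952134, -0.0127299 ,  0.05498528],
       [-0.981749  ,  0.03008665, -0.18778628,  0.57715886],
       [ 0.1880794 ,  0.00720267, -0.98212742,  1.30042298],
       [ 0.        ,  0.        ,  0.        ,  1.        ]])}
cap_axis [([194.3, 183.8, 87.2, 102.1], 0.76)]
wrench_grip [([211.5, 202.5, 71.4, 83.7], 0.72)]
switch_tip [([494.7, 259.1, 11.3, 8.5], 0.4)]
peg0 [([257.3, 193.0, 112.9, 37.9], 0.72), ([494.1, 196.1, 34.0, 37.2], 0.29)]
slot0 [([404.3, 215.0, 60.0, 33.5], 0.61), ([255.9, 192.0, 121.2, 37.7], 0.15)]
bottle0_mid [([248.1, 298.0, 43.5, 23.8], 0.59)]
scraper0_mid [([378.0, 300.0, 52.5, 14.2], 0.95), ([321.5, 256.2, 43.1, 26.3], 0.36)]
dish [([403.0, 212.4, 61.1, 33.0], 0.29)]
beaker [([332.1, 152.7, 29.3, 31.5], 0.97)]
wash_bottle [([117.7, 227.7, 36.7, 33.9], 0.68), ([250.2, 296.9, 43.4, 28.2], 0.56)]
slide_box [([385.2, 161.7, 69.6, 
[... 1381 characters left out ...]
 [([400.6, 371.6, 31.9, 50.5], 0.72)]
slide_tray [([231.4, 185.5, 39.7, 38.5], 0.95)]
{'mtx': array([[337.44756703,   0.        , 315.67976595],
       [  0.        , 337.44756703, 241.98100113],
       [  0.        ,   0.        ,   1.        ]]), 'k1': -0.04706587881838971, 'hand_eye': array([[ 6.50473781e-04, -9.52588079e-01, -3.04262270e-01,
         7.76820511e-02],
       [ 9.99999788e-01,  6.28884149e-04,  1.68953251e-04,
        -2.56489488e-04],
       [ 3.04028655e-05, -3.04262315e-01,  9.52588286e-01,
        -1.42957853e-01],
       [ 0.00000000e+00,  0.00000000e+00,  0.00000000e+00,
         1.00000000e+00]])} 1.5 [-6.55901794e-06  9.78260131e-01  2.07381571e-01  5.28824164e-06]
```

```bash
python3 - <<'E'
import cv2
a=cv2.imread("pics/top0.png")[130:370,100:540]
cv2.imwrite("pics/top0c.png",cv2.resize(a,(800,436),interpolation=cv2.INTER_CUBIC))
b=cv2.imread("pics/side0.png")[110:450,200:470]
cv2.imwrite("pics/side0c.png",cv2.resize(b,(476,600),interpolation=cv2.INTER_CUBIC))
E
```

```text
(no output)
```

View pics/top0c.png

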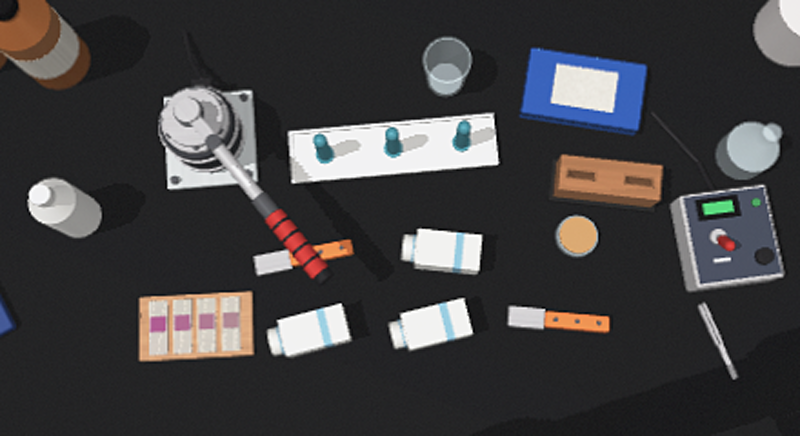

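View pics/side0c.png

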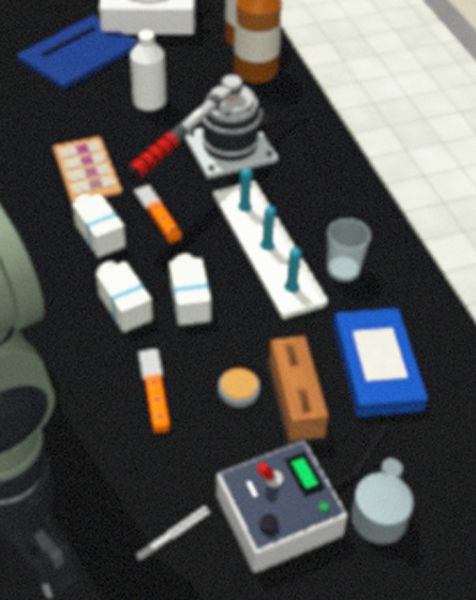

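```bash
cat > h.py <<'E'
from cell import bot
import numpy as np, cv2
from scipy.spatial.transform import Rotation as R
from scipy.optimize import minimize
def q(Rm): return np.roll(R.from_matrix(Rm).as_quat(),1)
def rot(): return R.from_quat(np.roll(bot.read_tool_rot(),-1)).as_matrix()
def cam(name,T=None):
    c=bot.calibration(name)
    if name=="wrist":
        M=np.eye(4); M[:3,:3]=rot(); M[:3,3]=bot.read_position()
        E=np.linalg.inv(M@c["hand_eye"])
    else: E=c["extrinsics"]
    return c["mtx"],c["k1"],E
def proj(C,P):
    K,k1,E=C; p=np.atleast_2d(P)@E[:3,:3].T+E[:3,3]; s=p[:,:2]/p[:,2:]
    s=s*(1+k1*(s**2).sum(1,keepdims=True)); return s*[K[0,0],K[1,1]]+K[:2,2]
def unproj(C,uv,z):
    K,k1,E=C; d=(np.atleast_2d(np.asarray(uv,float))-K[:2,2])/[K[0,0],K[1,1]]; s=d.copy()
    for _ in range(8): s=d/(1+k1*(s**2).sum(1,keepdims=True))
    ray=np.c_[s,np.ones(len(s))]@E[:3,:3]; o=-E[:3,:3].T@E[:3,3]
    return o+ray*((z-o[2])/ray[:,2])[:,None]
def shot(name,save=None):
    C=cam(name); im=bot.camera(name)
    if save: cv2.imwrite(save,im[:,:,::-1])
    return C,im
def red(im):
    h=cv2.cvtColor(im,cv2.COLOR_RGB2HSV).astype(int)
    return (((h[...,0]<6)|(h[...,0]>172))&(h[...,1]>150)&(h[...,2]>60)).astype(np.uint8)
def orange(im):
    h=cv2.cvtColor(im,cv2.COLOR_RGB2HSV).astype(int)
    return ((h[...,0]>8)&(h[...,0]<18)&(h[...,1]>180)&(h[...,2]>120)).astype(np.uint8)
def box(x0,x1,y0,y1,z0,z1): return np.array([[x,y,z] for x in(x0,x1) for y in(y0,y1) for z in(z0,z1)],float)
a=np.linspace(0,6.283,16)
BOT=[box(-.054,.035,-.025,.025,0,.05),np.array([[x,.019*np.cos(t),.025+.019*np.sin(t)] for x in(.035,.054) for t in a])]
SCR=[box(-.045,.045,-.011,.011,0,.018),box(.045,.095,-.014,.014,.0075,.0105)]
def place(model,p):
    c,s=np.cos(p[2]),np.sin(p[2]); return [m@np.array([[c,s,0],[-s,c,0],[0,0,1]])+[p[0],p[1],0] for m in model]
def render(C,model,p,S=4,off=(0,0),shape=(480,640)):
    o=np.zeros(shape,np.uint8)
    for m in place(model,p):
        uv=(proj(C,m)-off)*S; hull=cv2.convexHull(uv.astype(np.float32))
        cv2.fillPoly(o,[np.round(hull*16).astype(np.int32)],1,shift=4)
    return o
def fit(views,model,p0):
    """views: list of (C,im); silhouettes from brightness near the guess. returns x,y,yaw and IoU"""
    p0=np.array(p0,float); data=[]
    for C,im in views:
        uv=np.vstack([proj(C,m) for m in place(model,p0)]); lo=np.floor(uv.min(0)-14).astype(int).clip(0); hi=np.minimum(np.ceil(uv.max(0)+14).astype(int),[640,480])
        c=im[lo[1]:hi[1],lo[0]:hi[0]].max(2); S=4
        big=cv2.resize(c,None,fx=S,fy=S,interpolation=cv2.INTER_LINEAR)
        m=(big>75).astype(np.uint8); n,l=cv2.connectedComponents(m)
        g=render(C,model,p0,S,lo-.0,m.shape); k=np.argmax([((l==i)&(g>0)).sum() for i in range(1,n)])+1
        data.append((C,(l==k),lo,S))
    def cost(d):
        p=p0+d*[.01,.01,.1]; t=0
        for C,m,lo,S in data:
            g=render(C,model,p,S,lo-.375*0,m.shape)>0; t+=1-(g&m).sum()/max(1,(g|m).sum())
        return t/len(data)
    best=min((minimize(cost,i,method="Nelder-Mead",options=dict(initial_simplex=np.array(i)+np.vstack([np.zeros(3),np.eye(3)]),maxiter=150)) for i in([0,0,0],[.5,-.5,1],[-.7,.4,-2])),key=lambda r:r.fun)
    return p0+best.x*[.01,.01,.1],1-best.fun
E
python3 - <<'E'
from h import *
T=(cam("top"),cv2.imread("pics/top0.png")[:,:,::-1].copy()); S=(cam("side"),cv2.imread("pics/side0.png")[:,:,::-1].copy())
W=lambda u,v,z: unproj(T[0],[u/1.818+100,v/1.818+130],z)[0].round(4)
print("cap",W(190,108,.145),"switch",W(727,243,.096))
print("pegs",[W(*p,.098) for p in((322,139),(391,132),(463,127))])
print("slots",[W(*p,.06) for p in((581,175),(640,182))])
for C,im in(T,S):
    m=red(im); n,l,st,ce=cv2.connectedComponentsWithStats(cv2.dilate(m,np.ones((5,5))))
    i=np.argmax(st[1:,4])+1; yx=np.argwhere((l==i)&(m>0)); w=unproj(C,yx[:,::-1],.145)[:,:2]
    c=w.mean(0); d=np.linalg.svd(w-c)[2][0]; t=(w-c)@d; print("grip",c,c+d*t.min(),c+d*t.max(),d)
for name,a,b in(("b0",(402,247),(482,252)),("b1",(270,347),(350,320)),("b2",(392,340),(470,312))):
    A,B=W(*a,.025),W(*b,.025); m=(A+B)/2; v=A-B
    r=fit([T,S],BOT,[m[0],m[1],np.arctan2(v[1],v[0])]); print(name,m,r)
    for V in(T,S): print("  ",fit([V],BOT,r[0]))
A,B=W(508,317,.009),W(609,324,.009);v=A-B;v/=np.linalg.norm(v); m=B+.045*v
r=fit([T,S],SCR,[m[0],m[1],np.arctan2(v[1],v[0])]);print("s",m,r)
for V in(T,S): print("  ",fit([V],SCR,r[0]))
A,B=W(255,265,.009),W(352,246,.009);v=A-B;v/=np.linalg.norm(v);print("s1",B+.045*v,np.arctan2(v[1],v[0]))
E
```

```text
cap [0.7126 0.3124 0.145 ] switch [ 0.5176 -0.3955  0.096 ]
pegs [array([0.6777, 0.142 , 0.098 ]), array([0.6846, 0.0472, 0.098 ]), array([ 0.6886, -0.0516,  0.098 ])]
slots [array([ 0.6247, -0.2154,  0.06  ]), array([ 0.6121, -0.2961,  0.06  ])]
grip [0.52735699 0.17449046] [0.56761195 0.20583605] [0.48878872 0.14445825] [-0.7890084  -0.61438241]
grip [0.53050531 0.17398791] [0.57461086 0.21221075] [0.48540912 0.13490655] [-0.75570572 -0.65491134]
b0 [ 0.53085 -0.0192   0.025  ] (array([ 0.52947127, -0.01793922,  1.45365686]), np.float64(0.8948352497281473))
   (array([ 0.5285008 , -0.01798788,  1.43791465]), np.float64(0.967006083046813))
   (array([ 0.53181337, -0.01983591,  1.48881263]), np.float64(0.8942222875624817))
b1 [0.41825 0.1686  0.025  ] (array([0.41974928, 0.17167278, 1.81565278]), np.float64(0.7476645480268778))
   (array([0.41959218, 0.17097542, 1.80631905]), np.float64(0.9659797186784429))
   (array([0.42342348, 0.16928887, 1.86771792]), np.float64(0.5426298897623145))
b2 [ 4.2365e-01 -1.5000e-04  2.5000e-02] (array([0.42374202, 0.00184865, 1.79595315]), np.float64(0.9080470611683373))
   (array([0.4235077 , 0.00197494, 1.78942962]), np.float64(0.9566986922871631))
   (array([ 4.26489071e-01, -1.27534505e-03,  1.85626347e+00]), np.float64(0.9034866763887047))
s [ 0.42502646 -0.20530846  0.009     ] (array([ 0.42571508, -0.20447332,  1.45380901]), np.float64(0.8465687383504505))
   (array([ 0.42468174, -0.20332207,  1.45785019]), np.float64(0.9554166666666667))
   (array([ 0.42888893, -0.2072871 ,  1.46532219]), np.float64(0.8155411852008905))
s1 [0.53479687 0.15338686 0.009     ] 1.736061581499739
```

```bash
cat > w.py <<'E'
from h import *
cap=np.array([.712,.312]); g=np.array([.528,.174])
def tool(t,flip=1):
    y=np.r_[t,0]*flip; z=np.array([0,0,-1.]); return np.c_[np.cross(y,z),y,z]
phi=np.arctan2(*(g-cap)[::-1])
def at(c,r,ph): u=np.array([np.cos(ph),np.sin(ph)]); return c+r*u, np.array([u[1],-u[0]])
p,t=at(cap,.23,phi)
best=[]
for f in(1,-1):
    js=[bot.solve_ik([*at(cap,.23,phi-d)[0],.12],q(tool(at(cap,.23,phi-d)[1],f))) for d in(0,1.1)]
    print(f,[None if j is None else np.round(j,2) for j in js]); 
    if all(j is not None for j in js): best.append((max(abs(j[5]) for j in js),f))
f=min(best)[1]
bot.set_gripper(.6,40)
bot.move_pose([*p,.25],q(tool(t,f))); bot.move_linear([*p,.12],.12)
F0=bot.read_ft_force(); print("t",bot.read_clock(),F0.round(1) if hasattr(F0,'round') else F0)
F0=np.array(F0); ph=phi; home=False; log=[]
def push(): return -float((np.array(bot.read_ft_force())-F0)[:2]@t)
while phi-ph<1.05:
    ph-=.025; p,t=at(cap,.23,ph); bot.move_linear([*p,.12],.03,q(tool(t,f))); F=push(); log.append((round(phi-ph,3),round(F,1)))
    if F>10: home=True;break
print(log)
if home:
    piv,_=at(cap,.055,ph); r=.175; a0=a=ph; log=[]
    while a0-a<.17 and F<24:
        a-=.02; p,t=at(piv,r,a); bot.move_linear([*p,.12],.02,q(tool(t,f))); F=push(); log.append((round(a0-a,3),round(F,1)))
    print("bend",log)
    C,im=shot("top","pics/top_bend.png"); log=[]
    while F>1.5 and a<a0+.15:
        a+=.02; p,t=at(piv,r,a); bot.move_linear([*p,.12],.02,q(tool(t,f))); F=push(); log.append((round(a0-a,3),round(F,1)))
    a+=.04; p,t=at(piv,r,a); bot.move_linear([*p,.12],.02,q(tool(t,f))); print("back",log,push())
    bot.wait(.7); print(push()); bot.move_linear([*p,.27],.15); shot("top","pics/top_after.png")
print(bot.read_clock())
E
python3 w.py
```

```text
1 [array([ 0.19,  0.44, -0.34,  0.8 ,  0.  , -0.46]), array([ 0.57,  0.6 , -0.05,  0.92,  0.  ,  1.03])]
-1 [array([ 0.19,  0.44, -0.34,  0.8 ,  0.  ,  2.68]), array([ 0.57,  0.6 , -0.05,  0.92,  0.  , -2.11])]
t 5.7917 [-0.  -0.1 -0.5]
[(np.float64(0.025), 0.6), (np.float64(0.05), 0.1), (np.float64(0.075), 2.3), (np.float64(0.1), 1.2), (np.float64(0.125), 0.7), (np.float64(0.15), 0.6), (np.float64(0.175), 0.4), (np.float64(0.2), 1.1), (np.float64(0.225), 0.7), (np.float64(0.25), 0.6), (np.float64(0.275), 1.4), (np.float64(0.3), 0.5), (np.float64(0.325), 0.9), (np.float64(0.35), 1.3), (np.float64(0.375), 0.4), (np.float64(0.4), 1.1), (np.float64(0.425), 1.1), (np.float64(0.45), 1.2), (np.float64(0.475), 0.9), (np.float64(0.5), 0.9), (np.float64(0.525), 1.5), (np.float64(0.55), 0.8), (np.float64(0.575), 1.4), (np.float64(0.6), 0.7), (np.float64(0.625), 1.3), (np.float64(0.65), 0.9), (np.float64(0.675), 1.3), (np.float64(0.7), 5.6), (np.float64(0.725), 13.5)]
bend [(np.float64(0.02), 14.3), (np.float64(0.04), 14.2), (np.float64(0.06), 14.3), (np.float64(0.08), 13.7), (np.float64(0.1), 14.4), (np.float64(0.12), 15.2), (np.float64(0.14), 15.5), (np.float64(0.16), 16.7), (np.float64(0.18), 15.7)]
back [(np.float64(0.16), 15.9), (np.float64(0.14), 15.3), (np.float64(0.12), 15.1), (np.float64(0.1), 14.7), (np.float64(0.08), 14.7), (np.float64(0.06), 14.2), (np.float64(0.04), 13.5), (np.float64(0.02), 12.8), (np.float64(0.0), 13.4), (np.float64(-0.02), 11.4), (np.float64(-0.04), 2.3), (np.float64(-0.06), 0.6)] -0.7920285068669531
0.010081297352152659
24.975
```

```bash
python3 - <<'E'
from h import *
C=cam("top")
for n in("top0","top_bend","top_after"):
    im=cv2.imread(f"pics/{n}.png")[:,:,::-1].copy(); m=red(im); 
    n_,l,st,ce=cv2.connectedComponentsWithStats(cv2.dilate(m,np.ones((5,5)))); i=np.argmax(st[1:,4])+1
    w=unproj(C,np.argwhere((l==i)&(m>0))[:,::-1],.145)[:,:2]; c=w.mean(0);d=np.linalg.svd(w-c)[2][0]; v=c-[.712,.312]
    print(n,len(w),c,np.arctan2(d[1],d[0])%np.pi,np.linalg.norm(v),np.arctan2(v[1],v[0])%(2*np.pi))
# IK checks for switch push and tilted picks / places
def tilt(hd,al): # hd: heading of tool z horizontal part, al: angle of z from vertical-down
    h=np.array([np.cos(hd),np.sin(hd),0]); z=np.sin(al)*h-[0,0,np.cos(al)]; y=np.cross([0,0,1],h)
    return h,np.c_[np.cross(y,z),y,z],np.c_[np.cross(-y,z),-y,z]
for al in(.5,.8):
  for nm,x,y,yaw in(("b0",.5285,-.018,1.438),("b1",.4196,.171,1.806),("b2",.4235,.002,1.789),("s0",.4247,-.203,1.458),("s1",.535,.153,1.736)):
    _,A,B=tilt(yaw,al); print(al,nm,[[None if (j:=bot.solve_ik([x,y,z],q(M))) is None else np.round(j,2) for z in(.03,.2)] for M in(A,B)])
  for nm,x,y,z in(("p0",.678,.142,.09),("p2",.689,-.052,.09),("p0hi",.678,.142,.19),("sl0",.625,-.215,.11),("sl1",.612,-.296,.11),("slhi",.612,-.296,.19)):
    _,A,B=tilt(np.arctan2(y,x)*.5,np.pi/2-al); print(al,nm,[None if (j:=bot.solve_ik([x,y,z],q(M))) is None else np.round(j,2) for M in(A,B)])
E
```

```text
top0 397 [0.52735699 0.17449046] 0.6616029878848719 0.23022144170101372 3.7817136488311505
top_bend 171 [0.45092674 0.35257733] 2.90660056253922 0.26420781047867775 2.987401298665096
top_after 249 [0.45892075 0.31315188] 0.0353865266839688 0.25308187461326814 3.1370412268202315
0.5 b0 [[array([-0.45,  0.61, -0.45,  0.68,  0.47, -1.93]), array([-0.45,  0.39, -0.29,  1.06,  0.47, -1.93])], [array([-0.45,  0.61, -0.45,  0.68,  0.47,  1.22]), array([-0.45,  0.39, -0.29,  1.06,  0.47,  1.22])]]
0.5 b1 [[array([-0.1 ,  0.51, -0.66,  0.58,  0.47, -1.95]), array([-0.1 ,  0.25, -0.49,  1.  ,  0.47, -1.95])], [array([-0.1 ,  0.51, -0.66,  0.58,  0.47,  1.2 ]), array([-0.1 ,  0.25, -0.49,  1.  ,  0.47,  1.2 ])]]
0.5 b2 [[array([-0.45,  0.56, -0.56,  0.77,  0.38, -2.31]), array([-0.45,  0.33, -0.4 ,  1.17,  0.38, -2.31])], [array([-0.45,  0.56, -0.56,  0.77,  0.38,  0.83]), array([-0.45,  0.33, -0.4 ,  1.17,  0.38,  0.83])]]
0.5 s0 [[array([-0.84,  0.64, -0.39,  0.89,  0.37, -2.37]), array([-0.84,  0.43, -0.23,  1.25,  0.37, -2.37])], [array([-0.84,  0.64, -0.39,  0.89,  0.37,  0.78]), array([-0
[... 1970 characters left out ...]
56, -0.18,  1.21,  0.72,  1.02])]]
0.8 p0 [array([ 0.1 ,  0.47, -0.86, -0.53,  0.  , -0.  ]), array([ 0.1 ,  0.47, -0.86, -0.53,  0.  ,  3.14])]
0.8 p2 [array([-0.25,  0.46, -0.87, -0.52,  0.14, -0.15]), array([-0.25,  0.46, -0.87, -0.52,  0.14,  2.99])]
0.8 p0hi [array([ 0.1 ,  0.26, -0.78, -0.24,  0.  , -0.  ]), array([ 0.1 ,  0.26, -0.78, -0.24,  0.  ,  3.14])]
0.8 sl0 [array([-0.57,  0.38, -0.91, -0.45,  0.28, -0.3 ]), array([-0.57,  0.38, -0.91, -0.45,  0.28,  2.84])]
0.8 sl1 [array([-0.71,  0.41, -0.85, -0.4 ,  0.33, -0.36]), array([-0.71,  0.41, -0.85, -0.4 ,  0.33,  2.78])]
0.8 slhi [array([-0.71,  0.25, -0.78, -0.16,  0.33, -0.36]), array([-0.71,  0.25, -0.78, -0.16,  0.33,  2.78])]
```

```bash
python3 - <<'E'
import cv2
a=cv2.imread("pics/top_after.png")[130:370,100:540]
cv2.imwrite("pics/ta.png",cv2.resize(a,(800,436),interpolation=cv2.INTER_CUBIC))
E
```

```text
(no output)
```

View pics/ta.png

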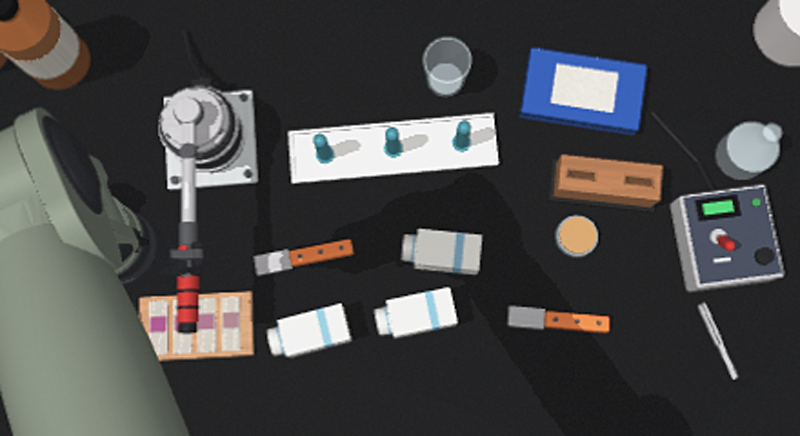

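```bash
python3 - <<'E'
from h import *
T=cam("top"); W=lambda u,v,z: unproj(T,[u/1.818+100,v/1.818+130],z)[0]
c=[W(*p,.056) for p in((672,198),(766,186),(783,275),(693,290))]
print(np.round(c,3),[np.linalg.norm(c[i]-c[i-1]).round(3) for i in range(4)])
hx=(c[0]-c[3])+(c[1]-c[2]); hx=hx[:2]/np.linalg.norm(hx[:2]); print(np.arctan2(hx[1],hx[0]))
tip=W(727.5,242.7,.096)[:2]
y=np.r_[-hx[1],hx[0],0]; z=np.array([0,0,-1.])
Ms=[np.c_[np.cross(s*y,z),s*y,z] for s in(1,-1)]
s=tip-.05*hx
js=[bot.solve_ik([*s,.2],q(M)) for M in Ms]; M=Ms[int(np.argmin([abs(j[5]) for j in js]))]
bot.set_gripper(0); bot.move_pose([*s,.22],q(M)); bot.move_linear([*s,.083],.15,until_force=10)
print(bot.move_linear([*(tip+.03*hx),.083],.05,until_force=8)); p=np.array(bot.read_position()); print((p[:2]-tip)@hx,bot.read_ft_force())
bot.move_linear([*(p[:2]-.03*hx),.083],.1); bot.move_linear([*(p[:2]-.03*hx),.25],.25)
C,im=shot("wrist","pics/wsw.png"); shot("top","pics/top2.png"); print(bot.read_clock())
E
```

```text
[[ 0.589 -0.339  0.056]
 [ 0.602 -0.469  0.056]
 [ 0.478 -0.479  0.056]
 [ 0.46  -0.357  0.056]] [np.float64(0.13), np.float64(0.13), np.float64(0.125), np.float64(0.123)]
0.1113191493287575
True
0.011376350296960725 [-3.60822347 -1.28273205  4.526044  ]
31.6333
```

View pics/wsw.png

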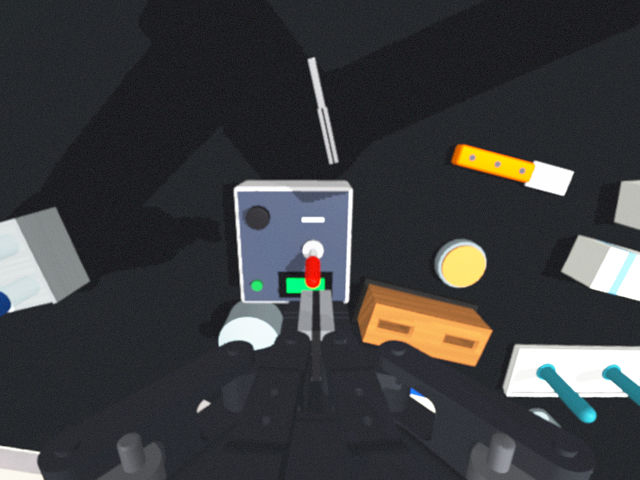

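```bash
python3 - <<'E'
from h import *
T=cam("top"); hx=np.array([np.cos(.111),np.sin(.111)])
tip=unproj(T,[727.5/1.818+100,242.7/1.818+130],.096)[0][:2]
C=cam("wrist"); 
for z,uv in((.096,(313,279)),):
    w=unproj(C,uv,z)[0]; print(w,(w[:2]-tip)@hx)
print(unproj(C,[313,248],.058)[0]-np.r_[tip,0])
im=cv2.imread("pics/top2.png")[:,:,::-1].copy(); m=red(im)[180:300,460:540]; yx=np.argwhere(m)+[180,460]; u=yx.mean(0)[::-1]; w=unproj(T,u,.096)[0]; print(u,len(yx),(w[:2]-tip)@hx)
im=cv2.imread("pics/top0.png")[:,:,::-1].copy(); m=red(im)[180:300,460:540]; yx=np.argwhere(m)+[180,460]; u=yx.mean(0)[::-1]; w=unproj(T,u,.096)[0]; print(u,len(yx),(w[:2]-tip)@hx)
E
```

```text
[ 0.55005798 -0.39380147  0.096     ] 0.03212033768328495
[0.01374619 0.0002359  0.058     ]
[496.921875 252.5     ] 64 0.027617262994034313
[499.08 263.42] 50 0.0005488619823668141
```

```bash
python3 - <<'E'
from h import *
hx=np.array([np.cos(.111),np.sin(.111)]); tip=unproj(cam("top"),[727.5/1.818+100,242.7/1.818+130],.096)[0][:2]
s=tip-.03*hx; bot.move_linear([*s,.086],.2,until_force=10)
F0=np.array(bot.read_ft_force())
for d in np.arange(0.0,.034,.003):
    bot.move_linear([*(tip+d*hx),.086],.04); F=(np.array(bot.read_ft_force())-F0)[:2]@hx; print(round(d,3),round(F,1),end='; ')
    if F<-8: break
p=tip+(d-.03)*hx; bot.move_linear([*p,.086],.1); bot.move_linear([*p,.25],.25)
C,im=shot("wrist","pics/wsw2.png"); m=red(im)[200:330,270:360]; yx=np.argwhere(m)+[200,270]; u=yx.mean(0)[::-1]; tipu=yx[yx[:,0]>=yx[:,0].max()-8].mean(0)[::-1]
print(u,yx[:,0].max(),(unproj(C,tipu,.096)[0][:2]-tip)@hx,bot.read_clock())
E
```

```text
0.0 -1.1; 0.003 -1.1; 0.006 -1.0; 0.009 -0.2; 0.012 -0.7; 0.015 -6.7; 0.018 -12.2; [312.0097561  264.62439024] 280 0.035981981795087305 36.3167
```

```bash
python3 - <<'E'
from h import *
T=shot("top","pics/top3.png"); W=lambda u,v,z: unproj(T[0],[u/1.818+100,v/1.818+130],z)[0]
for n,m,p in(("b0",BOT,(.5285,-.018,1.438)),("b1",BOT,(.4196,.171,1.806)),("b2",BOT,(.4235+.008,.002+.012,1.789)),("s0",SCR,(.4247,-.203,1.458)),("s1",SCR,(.535,.153,1.736))):
    r=fit([T],m,p); print(n,r[0].round(4),round(r[1],3))
c=np.array([W(*p,.01) for p in((288,133),(493,114),(498,163),(293,182))]);print(c.round(3),c.mean(0),[np.linalg.norm(c[i]-c[i-1]).round(3) for i in range(4)])
d=c[0]-c[1]+c[3]-c[2]; print(np.arctan2(-d[0],d[1]))
a=T[1][130:370,100:540,::-1]
cv2.imwrite("pics/t3c.png",cv2.resize(a,(800,436),interpolation=cv2.INTER_CUBIC))
E
```

```text
b0 [ 0.5285 -0.018   1.4377] 0.967
b1 [0.4196 0.171  1.8077] 0.966
b2 [0.4403 0.0224 1.7548] 0.96
s0 [ 0.4247 -0.2038  1.4583] 0.43
s1 [0.5338 0.1541 1.7442] 0.965
[[ 0.712  0.2    0.01 ]
 [ 0.732 -0.102  0.01 ]
 [ 0.658 -0.106  0.01 ]
 [ 0.639  0.193  0.01 ]] [0.68516028 0.04619401 0.01      ] [np.float64(0.074), np.float64(0.302), np.float64(0.074), np.float64(0.299)]
0.06380391156241798
```

View pics/t3c.png

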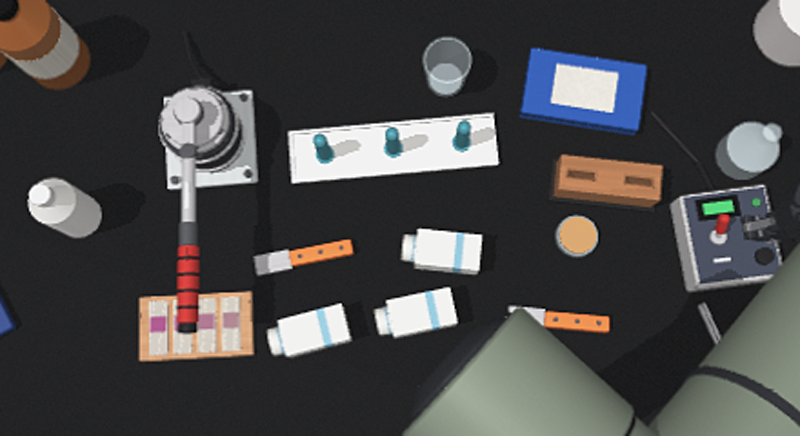

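```bash
cat > pp.py <<'E'
from h import *
Z=np.array([0,0,1.])
def Rpick(yaw,al):
    m=np.array([np.cos(yaw),np.sin(yaw),0]); z=np.sin(al)*m-np.cos(al)*Z; y=-np.cross(Z,m); return m,np.c_[np.cross(y,z),y,z]
def Rplace(hd,al):
    h=np.array([np.cos(hd),np.sin(hd),0]); z=np.cos(al)*h-np.sin(al)*Z; y=np.cross(Z,h); return np.c_[np.cross(y,z),y,z]
def pick(p,zmid,tcp_off,s,al,opening,force):
    """p=(x,y,yaw); s=grip position along the axis from mid; tcp_off=(tcp height). Returns mid in tool frame."""
    m,M=Rpick(p[2],al); mid=np.array([p[0],p[1],zmid])
    tcp=mid+s*m+tcp_off*m*np.tan(al)*0; tcp=mid+s*m
    # tool axis passes through mid+s*m; TCP slid along it to height tcp_off
    tcp=tcp+M[:,2]*((zmid-tcp_off)/np.cos(al))
    bot.set_gripper(opening,force)
    bot.move_pose(tcp-M[:,2]*.13,q(M)); bot.move_linear(tcp,.15,until_force=20)
    act=np.array(bot.read_position()); bot.set_gripper(0,force)
    print("tcp err",(act-tcp).round(4),"width",round(bot.read_gripper_width(),3),"F",bot.read_finger_force())
    bot.move_linear(act+[0,0,.16],.2); print("held",round(bot.read_gripper_width(),3),"t",bot.read_clock())
    return M.T@(mid-act)
def goplace(rel,target,hd,al,hover):
    M=Rplace(hd,al); tcp=np.asarray(target)-M@rel; bot.move_pose(tcp+[0,0,hover],q(M)); return M,tcp
def release(M,opening):
    bot.set_gripper(opening); p=np.array(bot.read_position()); bot.move_linear(p-M[:,2]*.10,.2)
E
cat > bt.py <<'E'
import sys; from pp import *
B={"b0":(.5285,-.018,1.438),"b1":(.4196,.171,1.807),"b2":(.4403,.0224,1.755)}
yaw=.06; ry=np.array([-np.sin(yaw),np.cos(yaw)]); c=np.array([.6845,.046]); P=[c+.1*ry,c,c-.1*ry]
def do(b,i,al=.6):
    rel=pick(B[b],.025,.012,-.015,al,.85,40)
    if bot.read_gripper_width()<.4: print("no grip"); return False
    M,tcp=goplace(rel,[*P[i],.065],yaw,al,.13)
    print("hit",bot.move_linear(tcp,.12,until_force=15)); print("above seat",np.array(bot.read_position())-tcp)
    release(M,.8); print(b,"t",bot.read_clock()); return True
for a in sys.argv[1:]:
    b,i=a.split(":")
    if not do(b,int(i)): break
E
python3 bt.py b2:1 && python3 - <<'E'
from h import *
shot("wrist","pics/w1.png"); a=shot("top")[1][130:370,100:540,::-1]
cv2.imwrite("pics/t4c.png",cv2.resize(a,(800,436),interpolation=cv2.INTER_CUBIC))
E
```

```text
tcp err [ 0.0003 -0.0003  0.0002] width 0.576 F 41.84672028757632
held 0.579 t 40.775
hit True
above seat [ 0.00172054 -0.00017444  0.07475676]
b2 t 43.925
```

View pics/t4c.png

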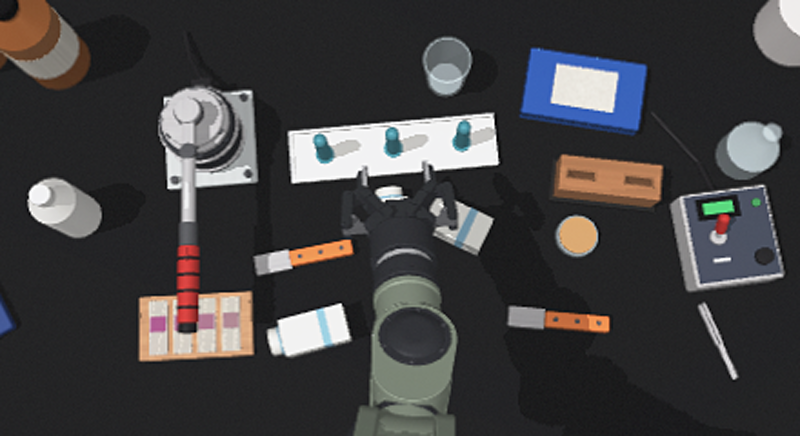

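```bash
python3 - <<'E'
from h import *
p=np.array(bot.read_position()); bot.move_linear(p+[-.05,0,.12],.2)
j=np.array(bot.read_joint_positions()); j[0]+=.9; bot.goto_joints(j)
C,im=shot("top","pics/top5.png"); a=im[180:350,200:480,::-1]
cv2.imwrite("pics/t5c.png",cv2.resize(a,(790,480),interpolation=cv2.INTER_CUBIC)); print(bot.read_clock())
E
```

```text
46.625
```

View pics/t5c.png

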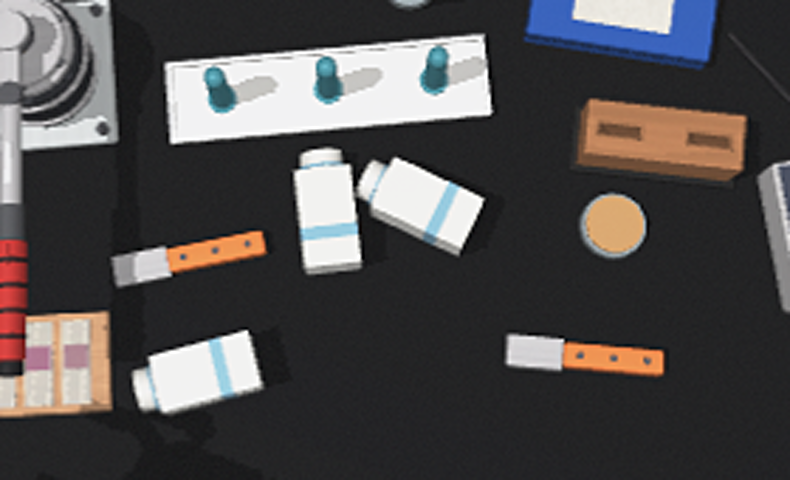

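View pics/w1.png

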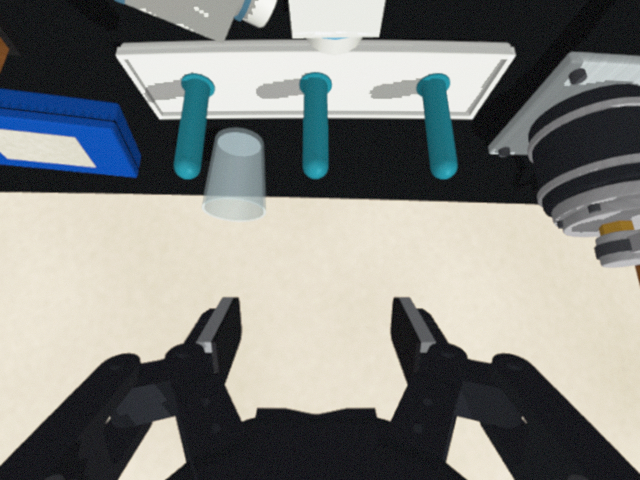

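```bash
python3 - <<'E'
from h import *
T=(cam("top"),cv2.imread("pics/top5.png")[:,:,::-1].copy())
W=lambda u,v,z: unproj(T[0],[u/2.8214+200,v/2.8214+180],z)[0]
for n,a,b in(("b2",(321,152),(332,268)),("b0",(365,180),(474,228)),("b1",(136,391),(258,358))):
    A,B=W(*a,.025),W(*b,.025);m=(A+B)/2;v=A-B; print(n,m.round(3),fit([T],BOT,[m[0],m[1],np.arctan2(v[1],v[0])]))
for n,a,b in(("s0",(507,351),(663,362)),("s1",(113,270),(265,241))):
    A,B=W(*a,.009),W(*b,.009);v=A-B;v/=np.linalg.norm(v);m=B+.045*v; print(n,fit([T],SCR,[m[0],m[1],np.arctan2(v[1],v[0])]))
print("peg tops",[W(*p,.09).round(4) for p in((213,77),(325,65),(438,54))],"feet",[W(*p,.01).round(4) for p in((223,104),(330,96),(434,86))])
E
cat > d1.py <<'E'
from pp import *
exec(open("bt.py").read().split("for a in")[0])
rel=pick((.4196,.171,1.807),.025,.012,-.015,.6,.85,60)
M,tcp=goplace(rel,[*P[0],.065],yaw,.6,.15)
np.save("rel.npy",rel)
C,im=shot("wrist"); S,sm=shot("side","pics/side_h.png"); T,tm=shot("top","pics/top_h.png")
f=proj(C,[*P[0],.01])[0]; print("peg foot px wrist",f,"top",proj(C,[*P[0],.098])[0])
def cr(im,C,w):
    u,v=proj(C,[*P[0],.17])[0].astype(int); return cv2.resize(im[max(v-w,0):v+w,max(u-w,0):u+w],(380,380),interpolation=cv2.INTER_CUBIC)
cv2.imwrite("pics/hov.png",np.hstack([cr(sm,S,50),cr(tm,T,50)])[:,:,::-1]); cv2.imwrite("pics/hovw.png",im[:,:,::-1])
print(bot.read_position()-(tcp+[0,0,.15]),bot.read_ft_force(),bot.read_clock())
E
python3 d1.py
```

```text
b2 [0.567 0.05  0.025] (array([0.56676285, 0.05038362, 0.09870295]), np.float64(0.7105290838329652))
b0 [ 0.569 -0.035  0.025] (array([ 0.57147059, -0.03299858,  1.10137086]), np.float64(0.5844915288180398))
b1 [0.42  0.17  0.025] (array([0.41938408, 0.17213833, 1.80239257]), np.float64(0.9655353164722841))
s0 (array([ 0.42463842, -0.20325944,  1.45707951]), np.float64(0.9555161996041255))
s1 (array([0.53370492, 0.15375332, 1.7422996 ]), np.float64(0.9662834401945611))
peg tops [array([0.6778, 0.1468, 0.09  ]), array([0.6857, 0.0471, 0.09  ]), array([ 0.6926, -0.0536,  0.09  ])] feet [array([0.6732, 0.1451, 0.01  ]), array([0.6778, 0.0444, 0.01  ]), array([ 0.6844, -0.0537,  0.01  ])]
tcp err [ 0.0006 -0.      0.0005] width 0.575 F 59.124366380274296
held 0.577 t 50.775
peg foot px wrist [314.61298436 -28.94984667] top [314.47469058  79.54609729]
[-3.79950440e-05 -4.23669770e-04 -5.67902901e-04] [ 0.04568944  0.55042162 -1.47562586] 52.3083
```

View pics/hovw.png

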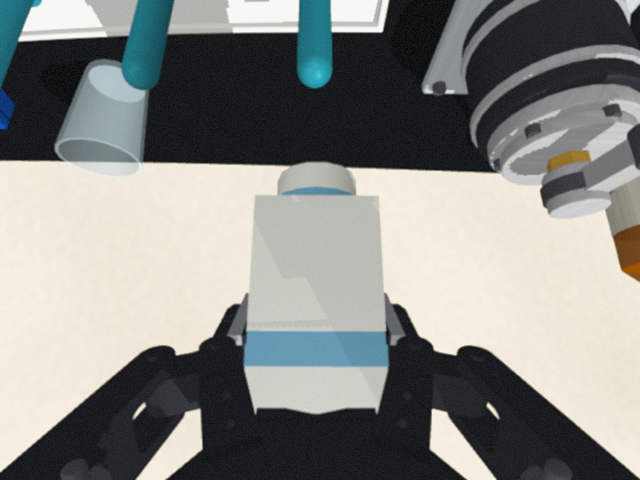

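View pics/hov.png

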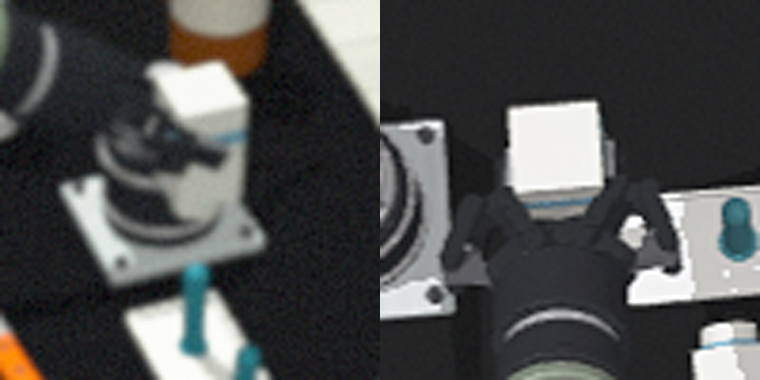

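```bash
python3 - <<'E'
from pp import *
exec(open("bt.py").read().split("def do")[0])
rel=np.load("rel.npy"); M=rot(); mid=np.array(bot.read_position())+M@rel; print("mid",mid,P[0])
hd=np.array([np.cos(yaw),np.sin(yaw),0]); l=np.cross(Z,hd)
C=cam("wrist"); T=cam("top")
f=lambda C,h,a,b: proj(C,mid+h*Z+a*hd+b*l)[0].round(1)
print("wrist neck-end edge",f(C,-.035,-.025,.025),f(C,-.035,-.025,-.025),"rim near",f(C,-.054,-.019,0),"rim far",f(C,-.054,.019,0),"base edge",f(C,.054,-.025,.025))
o=proj(T,[*P[0],.17])[0].astype(int)-50
print("top base face crop",[((f(T,.054,a,b)-o)*3.8+[380,0]).round() for a,b in((.025,.025),(.025,-.025),(-.025,-.025),(-.025,.025))])
E
```

```text
mid [0.67845703 0.1454051  0.21444737] [0.6785036  0.14582005]
wrist neck-end edge [375.6 193. ] [251.7 193. ] rim near [313.8 159.1] rim far [314.2 195.6] base edge [388.4 438.7]
top base face crop [array([510., 105.]), array([596.,  97.]), array([603., 181.]), array([516., 188.])]
```

```bash
cat > down.py <<'E'
import sys; from pp import *
dx=float(sys.argv[1]); dy=float(sys.argv[2]); zt=float(sys.argv[3]); rel=np.load("rel.npy"); M=rot()
p=np.array(bot.read_position())+[dx,dy,0]; bot.move_linear(p,.05); bot.wait(.2); F0=np.array(bot.read_ft_force())
z=p[2]; zend=zt-(M@rel)[2]
while z>zend+1e-4:
    z=max(z-.012,zend); bot.move_linear([p[0],p[1],z],.1); F=np.array(bot.read_ft_force())-F0
    print(round(z-zend,3),F.round(1),end="; ")
    if np.linalg.norm(F)>18: print("STOP"); break
print(bot.read_clock())
E
python3 down.py .0025 0 .065
```

```text
0.137 [ 0.8  0.4 -1.5]; 0.125 [ 1.  -0.1 -1. ]; 0.113 [ 0.7  0.2 -0.3]; 0.101 [-0.2 -0.3 -0.7]; 0.089 [ 0.8  0.4 -0.8]; 0.077 [ 0.2 -0.7 -0.5]; 0.065 [ 0.3 -0.3 -1.3]; 0.053 [ 0.3  0.1 -0.8]; 0.041 [ 1.6 -0.7 -0.7]; 0.029 [ 1.5  0.6 -0.3]; 0.017 [ 0.5 -0.  -0.7]; 0.005 [ 0.8 -0.2 -0.6]; 0.0 [-0.   0.9 -0.4]; 56.2083
```

```bash
cat > fit2.py <<'E'
from h import *
T=(cam("top"),cv2.imread("pics/top5.png")[:,:,::-1].copy())
g={"b2":np.array([.567,.050,.0987]),"b0":np.array([.570,-.034,1.10])}
lo=np.array([290,225]); m=cv2.resize(T[1][225:285,290:385].max(2),None,fx=4,fy=4)>75
def cost(d):
    r=[render(T[0],BOT,g[k]+d[3*i:3*i+3]*[.01,.01,.1],4,lo,m.shape)>0 for i,k in enumerate(g)]; u=r[0]|r[1]
    return 1-(u&m).sum()/(u|m).sum()
r=min((minimize(cost,np.zeros(6),method="Powell") ,minimize(cost,np.zeros(6),method="Nelder-Mead",options=dict(initial_simplex=np.vstack([np.zeros(6),.5*np.eye(6)])))),key=lambda r:r.fun)
G={k:(g[k]+r.x[3*i:3*i+3]*[.01,.01,.1]).round(4).tolist() for i,k in enumerate(g)}; print(G,1-r.fun)
E
python3 fit2.py; cat > nxt.py <<'E'
import sys,json; from pp import *
exec(open("bt.py").read().split("def do")[0])
p=np.array(bot.read_position()); bot.move_linear(p-[0,0,.002],.03,until_force=15); M=rot(); release(M,.8)
p=np.array(bot.read_position()); bot.move_linear(p+[-.03,0,.12],.2)
if len(sys.argv)>1:
    x,y,w=map(float,sys.argv[1:4]); i=int(sys.argv[4])
    rel=pick((x,y,w),.025,.012,-.015,.6,.75,60); np.save("rel.npy",rel)
    M,tcp=goplace(rel,[*P[i],.065],yaw,.6,.15); im=shot("wrist","pics/hov%d.png"%i)[1]; print(bot.read_clock(),bot.read_gripper_width())
E
sed -n 1p nxt.py
```

```text
{'b2': [0.5667, 0.05, 0.0822], 'b0': [0.5714, -0.033, 1.0992]} 0.8978071857818694
import sys,json; from pp import *
```

```bash
python3 nxt.py .5714 -.033 1.099 2 && python3 - <<'E'
from h import *
im=cv2.imread("pics/hov2.png"); t=shot("top","pics/top6.png")[1][150:330,200:440,::-1]
cv2.imwrite("pics/h2.png",np.hstack([cv2.resize(im[:,60:560],(400,384)),cv2.resize(t,(400,384))]))
E
```

```text
tcp err [ 0.0004 -0.      0.0006] width 0.58 F 60.492796897888184
held 0.583 t 61.8667
63.45 0.5748780537361171
```

View pics/h2.png

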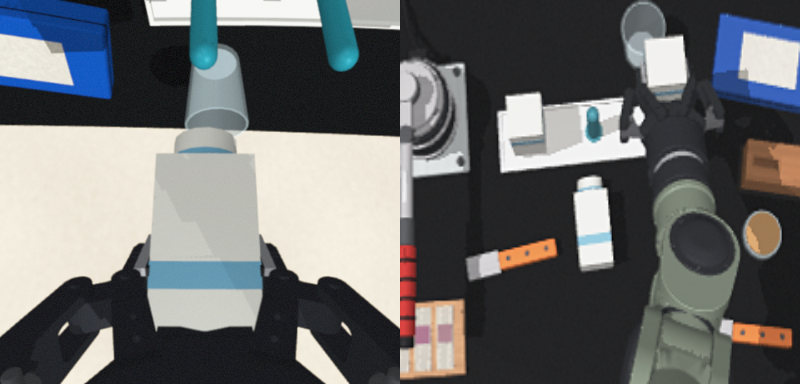

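```bash
python3 down.py .0025 0 .065
```

```text
0.138 [ 0.4  0.7 -0.4]; 0.126 [ 0.9  0.3 -1. ]; 0.114 [ 0.1 -0.  -0.2]; 0.102 [-0.   0.1 -0.6]; 0.09 [ 0.8 -0.2 -0.6]; 0.078 [ 0.6 -0.4 -0.4]; 0.066 [ 0.4 -1.   0.2]; 0.054 [ 0.7 -0.5  0. ]; 0.042 [ 1.  -1.  -1.4]; 0.03 [ 0.3  0.2 -0.8]; 0.018 [ 1.   0.1 -0.8]; 0.006 [-0.3  0.1 -0.3]; 0.0 [ 1.5 -0.1  0.9]; 67.4
```

```bash
python3 nxt.py .5667 .05 .082 1 && python3 down.py .0025 0 .065
```

```text
tcp err [-0.0003  0.      0.0002] width 0.58 F 59.79634299874306
held 0.578 t 74.5917
77.2417 0.5816018986457767
0.138 [-0.4 -0.2 -0.3]; 0.126 [ 0.   0.1 -0.8]; 0.114 [ 0.2 -0.5 -0. ]; 0.102 [ 0.1 -0.3  0.4]; 0.09 [-0.4 -1.   0.5]; 0.078 [ 0.2 -0.7  0.2]; 0.066 [-1.  -0.2 -0.1]; 0.054 [-0.2 -1.7  0.3]; 0.042 [ 0.6 -1.1 -0.7]; 0.03 [-0.6 -0.9 -0.5]; 0.018 [ 0.4  0.2 -0.3]; 0.006 [ 0.5 -0.8 -0.8]; 0.0 [ 0.8 -0.3  2.9]; 81.1417
```

```bash
python3 nxt.py && python3 - <<'E'
from pp import *
z=np.array([0,0,-1.]); 
for s in(1,-1):
    x=np.array([s,0,0.]); M=np.c_[x,np.cross(z,x),z]; 
    # camera at tcp+.078x, looking back toward -x*.304: put optical axis on block
    Cc=np.array([.618,-.256,.06]); H=.25; p=Cc+[0,0,H]-[0,0,0]
    tcp=np.array([.618,-.256,.24])-.078*x+x*(.304/.9526)*(.24+.143-.06)*1.0
    j=bot.solve_ik(tcp,q(M)); print(s,tcp,j)
    if j is not None: break
bot.move_pose(tcp,q(M)); bot.wait(.2); C,im=shot("wrist","pics/wsl.png"); T,tm=shot("top","pics/top7.png")
uv=proj(C,[.618,-.256,.06])[0].astype(int); print(uv)
cv2.imwrite("pics/wslc.png",np.hstack([cv2.resize(im[uv[1]-80:uv[1]+80,uv[0]-80:uv[0]+80],(400,400),interpolation=cv2.INTER_CUBIC),cv2.resize(tm[150:310,240:400],(400,400))])[:,:,::-1])
for n,p in(("s0",(.4246,-.2033,1.457)),("s1",(.5337,.1538,1.742))): print(n,fit([(T,tm)],SCR,p))
print(bot.read_clock())
E
```

```text
1 [ 0.64307789 -0.256       0.24      ] [-0.48539012  0.5980959   0.26062942  1.23332985  0.          2.65620254]
[316 241]
s0 (array([ 0.41548887, -0.20977905,  1.36283606]), np.float64(0.21012186249545284))
s1 (array([0.53377366, 0.15406696, 1.74329002]), np.float64(0.9650365125027661))
85.7917
```

View pics/wslc.png

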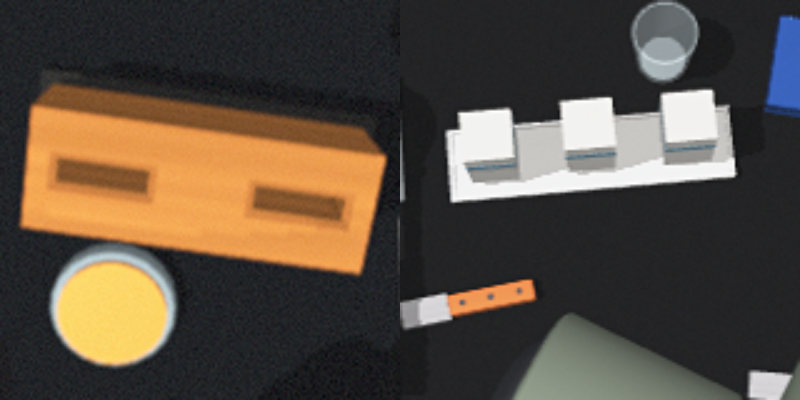

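```bash
cat > sc.py <<'E'
import sys; from pp import *
S=np.load("slots.npy"); hd=S[0,2]; i=int(sys.argv[4])
rel=pick(tuple(map(float,sys.argv[1:4])),.009,.008,-.018,.6,.6,70); np.save("rel.npy",rel)
M,tcp=goplace(rel,[*S[i,:2],.106],hd,.6,.065); bot.wait(.3)
C,im=shot("wrist","pics/sh%d.png"%i); T,tm=shot("top"); D,sm=shot("side")
mid=np.array(bot.read_position())+rot()@rel; l=np.array([-np.sin(hd),np.cos(hd),0])
print("slot px",proj(C,[[*S[i,:2],.06],S[i,:2].tolist()+[.06]]+[0])[0] if 0 else proj(C,[*S[i,:2],.06])[0],"blade tip corners",proj(C,[mid-.095*Z+.014*l,mid-.095*Z-.014*l]).round(1).tolist(),"width",bot.read_gripper_width(),bot.read_clock())
u,v=proj(D,[*S[i,:2],.1])[0].astype(int)
cv2.imwrite("pics/shc%d.png"%i,np.hstack([im[0:400,120:520],cv2.resize(sm[v-40:v+40,u-40:u+40],(400,400),interpolation=cv2.INTER_CUBIC)])[:,:,::-1])
E
python3 - <<'E'
from h import *
C=cam("wrist"); w=unproj(C,[[276.4,231.4],[356,242.6]],.06); print(w,np.linalg.norm(w[1]-w[0]))
d=w[0]-w[1]
if d[1]<0: w=w[::-1]; d=-d
yaw=np.arctan2(-d[0],d[1]); print("yaw",yaw); np.save("slots.npy",np.c_[w[:,:2],[yaw,yaw]])
E
python3 sc.py .4246 -.2033 1.457 1
```

```text
[[ 0.62854583 -0.2166418   0.06      ]
 [ 0.61690189 -0.29635056  0.06      ]] 0.0805547564425682
yaw -0.14505511393169804
tcp err [ 0.0005 -0.0007  0.0005] width 0.24 F 68.95674161052739
held 0.234 t 90.225
slot px [314.68614947  83.64613245] blade tip corners [[339.0, 106.2], [290.1, 106.2]] width 0.23512614827274872 92.275
```

View pics/shc1.png

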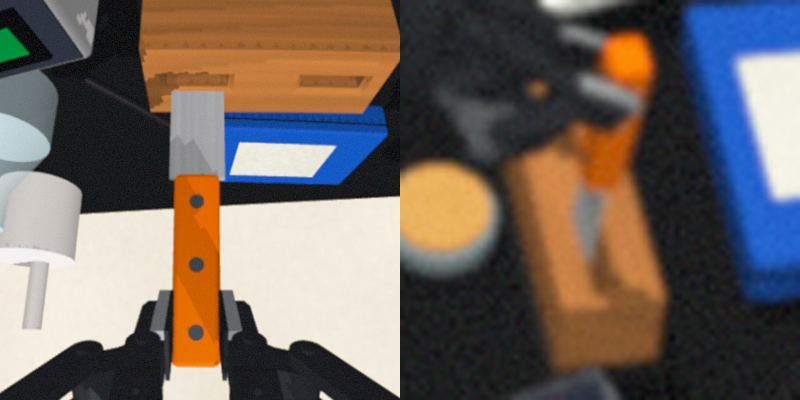

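```bash
cat > fitheld.py <<'E'
from pp import *
from scipy.optimize import least_squares
def held(obs,hd,C,verbose=True):
    """obs px in order: tip L/R, handle front L/R, handle rear L/R (near face). returns mid, pitch"""
    rel=np.load("rel.npy"); mid0=np.array(bot.read_position())+rot()@rel
    h=np.array([np.cos(hd),np.sin(hd),0]); l=np.cross(Z,h)
    def pts(d):
        a=d[0]; m=-Z*np.cos(a)-h*np.sin(a); n=-h*np.cos(a)+Z*np.sin(a); mid=mid0+d[1]*h+d[2]*l+d[3]*Z
        return np.array([mid+.095*m+.0015*n+s*.014*-l*-1 for s in(-1,1)]+[mid+k*m+.009*n+s*.011*l for k in(.045,-.045) for s in(-1,1)]),mid
    f=lambda d:(proj(C,pts(d)[0])-obs).ravel()
    r=least_squares(f,np.zeros(4)); print("pitch,dh,dl,dz",r.x.round(4),"resid",np.abs(r.fun).max().round(1),"init",np.abs(f(np.zeros(4))).max().round(1)); return pts(r.x)[1],r.x
if __name__=="__main__":
    obs=np.array([[290,92],[344,92],[294,177],[339,177],[293,366],[340,366]],float)
    held(obs,np.load("slots.npy")[0,2],cam("wrist"))
E
python3 fitheld.py
```

```text
pitch,dh,dl,dz [ 0.1694  0.0049  0.0013 -0.0008] resid 1.4 init 12.4
```

```bash
cat > fix.py <<'E'
import sys; from fitheld import *
i=int(sys.argv[1]); obs=np.array(eval(sys.argv[2]),float); S=np.load("slots.npy"); hd=S[0,2]
al0=float(sys.argv[3]) if len(sys.argv)>3 else .6
mid,d=held(obs,hd,cam("wrist")); rel=rot().T@(mid-np.array(bot.read_position())); np.save("rel.npy",rel)
al=al0-d[0]; M=Rplace(hd,al); tcp=np.array([*S[i,:2],.106+.065])-M@rel
bot.move_linear(tcp,.05,q(M)); bot.wait(.3); C,im=shot("wrist"); D,sm=shot("side")
l=np.array([-np.sin(hd),np.cos(hd),0]); m=np.array([*S[i,:2],.171]); h=np.cross(l,Z)
print("al",al,"expect tip",proj(C,[m-.095*Z-.014*l,m-.095*Z+.014*l]).round(0).tolist(),"front",proj(C,[m-.045*Z-.009*h-.011*l]).round(0).tolist(),"rear",proj(C,[m+.045*Z-.009*h-.011*l]).round(0).tolist(),"slot ends",proj(C,[np.r_[S[i,:2],.06]+s*.0185*l for s in(-1,1)]).round(0).tolist())
u,v=proj(D,[*S[i,:2],.1])[0].astype(int)
cv2.imwrite("pics/fx%d.png"%i,np.hstack([im[0:400,120:520],cv2.resize(sm[v-40:v+40,u-40:u+40],(400,400),interpolation=cv2.INTER_CUBIC)])[:,:,::-1])
E
python3 fix.py 1 "[[290,92],[344,92],[294,177],[339,177],[293,366],[340,366]]"
```

```text
pitch,dh,dl,dz [ 0.1694  0.0049  0.0013 -0.0008] resid 1.4 init 12.4
al 0.43056651422533276 expect tip [[291.0, 91.0], [343.0, 91.0]] front [[295.0, 174.0]] rear [[293.0, 364.0]] slot ends [[283.0, 64.0], [351.0, 64.0]]
```

View pics/fx1.png

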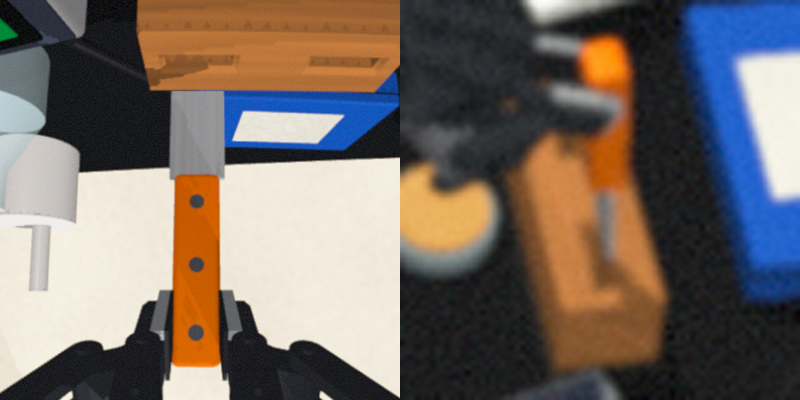

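```bash
python3 down.py 0 0 .1055
```

```text
0.054 [-1.1 -1.3  0.3]; 0.042 [-0.9 -0.4  0.2]; 0.03 [-0.4 -1.  -0.9]; 0.018 [-0.5 -0.6  0.9]; 0.006 [-0.7 -0.6 -0.1]; 0.0 [-0.9 -0.4  4.8]; 95.225
```

```bash
python3 - <<'E'
from pp import *
p=np.array(bot.read_position()); print(bot.move_linear(p-[0,0,.003],.02,until_force=15),bot.read_position()[2]-p[2]); release(rot(),.5)
p=np.array(bot.read_position()); bot.move_linear(p+[-.03,0,.12],.2)
E
python3 sc.py .5338 .1541 1.743 0
```

```text
False -0.0001394577082487053
tcp err [ 0.0008 -0.0006  0.0007] width 0.238 F 69.22105193138123
held 0.233 t 101.25
slot px [313.73574723  83.55396693] blade tip corners [[338.4, 106.3], [289.5, 106.2]] width 0.2327337882158687 103.2083
```

View pics/shc0.png

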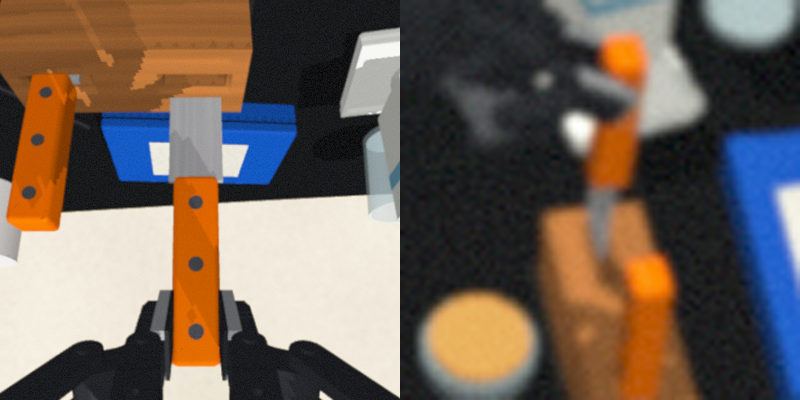

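```bash
python3 fix.py 0 "[[289,97],[342,97],[294,178],[338.5,178],[293,365],[339.5,365]]" && python3 down.py 0 0 .1055
```

```text
pitch,dh,dl,dz [ 0.1302  0.0061  0.0011 -0.0012] resid 1.6 init 7.6
al 0.46981274059097045 expect tip [[291.0, 96.0], [342.0, 96.0]] front [[295.0, 176.0]] rear [[292.0, 363.0]] slot ends [[284.0, 70.0], [349.0, 70.0]]
0.054 [0.5 0.3 0.9]; 0.042 [-0.3  0.2 -0.3]; 0.03 [-0.6  1.1 -0.5]; 0.018 [-0.1  0.7  0.9]; 0.006 [0.2 0.8 0.1]; 0.0 [1.2 0.2 1.6]; 106.0833
```

```bash
python3 - <<'E'
from pp import *
p=np.array(bot.read_position()); print(bot.move_linear(p-[0,0,.005],.02,until_force=15),bot.read_position()[2]-p[2],bot.read_ft_force()); release(rot(),.5)
p=np.array(bot.read_position()); bot.move_linear(p+[-.03,0,.12],.2)
S=np.load("slots.npy"); bot.set_gripper(0,40); hd=S[0,2]
x=np.array([np.cos(hd),np.sin(hd),0]); M=np.c_[x,np.cross(-Z,x),-Z]
for i in(0,1):
    bot.move_pose([*S[i,:2],.23],q(M)); bot.wait(.2); print(i,bot.move_linear([*S[i,:2],.147],.04,until_force=12),bot.read_position()[2]); bot.move_linear([*S[i,:2],.23],.2)
bot.move_pose([.45,-.25,.3],q(M)); shot("side","pics/sf.png"); 
p=np.array([.4,-.25,.3]); a,b=shot("side")[1],None
j=np.array(bot.read_joint_positions()); 
bot.goto_joints([-1.287,.326,-.193,1.052,0,1.437]); t=shot("top","pics/tf.png")[1]; s=shot("side")[1]
cv2.imwrite("pics/fin.png",np.hstack([cv2.resize(t[130:370,160:520],(400,267)),cv2.resize(s[200:400,250:450],(400,400))[66:333]])[:,:,::-1]); print(bot.read_clock())
w=np.hstack([cv2.resize(t[130:350,180:480],(400,293),interpolation=cv2.INTER_CUBIC),cv2.resize(s[240:400,300:420],(220,293),interpolation=cv2.INTER_CUBIC)]); cv2.imwrite("pics/fin.png",w[:,:,::-1])
E
```

```text
True -5.9655305451128404e-05 [0.61152038 0.73025574 2.95659395]Traceback (most recent call last):
  File "<stdin>", line 2, in <module>
  File "pp.py", line 22, in release
    bot.set_gripper(opening); p=np.array(bot.read_position()); bot.move_linear(p-M[:,2]*.10,.2)
                                                               ~~~~~~~~~~~~~~~^^^^^^^^^^^^^^^^^
cell.PlanningError: the arm cannot follow that straight line within its joint ranges
```

```bash
python3 - <<'E'
from pp import *
p=np.array(bot.read_position()); M=rot()
for d in(.08,.065,.05):
    try: bot.move_linear(p-M[:,2]*d,.15); break
    except bot.PlanningError: print("no",d)
p=np.array(bot.read_position()); bot.move_linear(p+[0,0,.12],.2)
S=np.load("slots.npy"); bot.set_gripper(0,40); hd=S[0,2]
x=np.array([np.cos(hd),np.sin(hd),0]); Ms=[np.c_[s*x,np.cross(-Z,s*x),-Z] for s in(1,-1)]
M=min(Ms,key=lambda M:abs(bot.solve_ik([*S[0,:2],.23],q(M))[5]))
for i in(0,1):
    bot.move_pose([*S[i,:2],.23],q(M)); bot.wait(.3); print(i,bot.move_linear([*S[i,:2],.147],.04,until_force=12),bot.read_position()[2],bot.read_ft_force()); bot.move_linear([*S[i,:2],.23],.2)
bot.goto_joints([-1.287,.326,-.193,1.052,0,1.437]); t=shot("top","pics/tf.png")[1]; s=shot("side","pics/sf.png")[1]; print(bot.read_clock())
w=np.hstack([cv2.resize(t[130:350,180:520],(453,293),interpolation=cv2.INTER_CUBIC),cv2.resize(s[240:400,300:420],(300,400),interpolation=cv2.INTER_CUBIC)[:293]]); cv2.imwrite("pics/fin.png",w[:,:,::-1])
E
```

```text
no 0.08
0 True 0.15013221339527572 [-0.2582619  -0.26954041  4.41507961]
1 True 0.15010306922480796 [-0.4599033   0.21684487  3.58068735]
117.7583
```

View pics/fin.png

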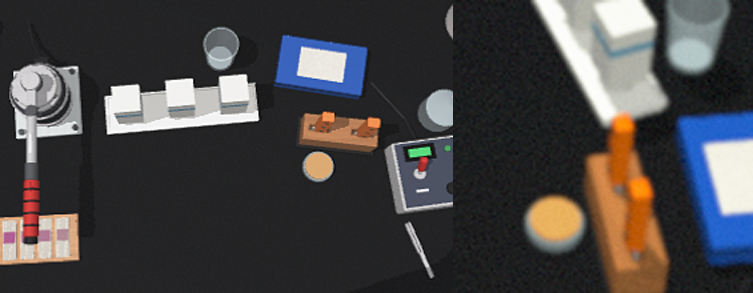

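```bash
python3 -c "
from cell import bot
print(bot.close_job())"
```

```text
the job is handed in; nothing more can be done
None
```

The job is handed in at about 118 s, with no verdict returned: the cap is tightened and the wrench is straight again after breaking over about 0.2 rad. The heater was switched on after that, all three bottles are on pegs and both scrapers are fully home. On the first try one bottle caught on its peg and dropped to the bench, pushing another aside; both were picked up again and seated.

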